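# Seat the keyed collar on the spindle nose and hold it home

### The job

Fit the knurled steel collar on the grey bench spindle head: lower it over the upright nose, turn it until its hidden keyways drop over the nose's three pins, and push it down against the spring until it sits fully home on the steel shoulder. Finish while still holding it pushed fully home, because the spring lifts it as soon as it is let go and I still have to tighten its set screw; leave the tools lying round about where they are.

Things in the scene. Friction and masses are not known exactly. Their poses are not given: they have to be found in the camera images.
- collar: Loose knurled steel collar, 44 mm high, standing upright on the bench. Origin: centre of its underside, z up its axis. Bore 26 mm right through; inside its lower 24 mm three keyways 120 degrees apart, 10 mm wide, 5 mm deep, open below, closed above, one of them on the collar's own +x side; nothing outside shows them. Foot flange 49 mm across, 5.5 mm high. 0.15 to 0.31 kg.
- collar_grip (a point): Point on the collar's axis, 30 mm above its underside, at the height to grip: middle of the knurled band (45 mm across, 16 to 40 mm above the underside).
- spindle_head: Fixed grey bench spindle head, base 100 x 100 x 12 mm, round housing 88 mm across narrowing to a 60 mm steel shoulder. Origin: centre of its underside on the bench; z up, on the axis of the upright nose, a steel post 24 mm in diameter.
- nose_top (a point): Centre of the nose's top end, 84 mm above the bench. The last 8 mm taper from 24 to 14 mm across.
- pin_level (a point): Point on the nose's axis level with its three pins' centres, 58 mm above the bench. Pins 5.5 mm thick, 120 degrees apart, standing 4.5 mm out. The braked spindle stopped at any angle, so they point anywhere, whatever the yaw of this point or body. A collar not lined up rests on them, underside 61 mm above the bench; lined up within about 7 degrees it drops when pushed lightly.
- seat (a point): Centre of the shoulder's upper face, 44 mm above the bench, on the nose's axis: the collar's underside lies here when home. 8 mm above it stands a brass ring on a spring round the nose; the collar meets it after dropping over the pins and pushes it down. The spring presses back with 4 N at first, 10 N at home, and lifts the collar 8 mm if let go.
- hex_key: Bystander: black hex key, 88 x 32 x 5 mm, lying flat; origin under its middle.
- dial_indicator: Bystander: dial indicator lying on its back, 112 x 57 x 24 mm; origin under its middle.
- micrometer: Bystander: micrometer lying on its side, 129 x 49 x 18 mm; origin under its middle.
- screwdriver: Bystander: screwdriver with a red handle, 195 mm long; origin under its middle.
- caliper: Bystander: sliding caliper lying flat, 228 x 72 x 13 mm; origin under its middle.
- bushing_1: Bystander: grey flanged bushing, 32 mm across, 28 mm high; origin under its middle.
- bushing_2: Bystander: a second bushing like it, nearer the bench's front edge.
There are look-alikes about, which are no part of the job. Of the things that look like the collar, take the one that is farthest to the robot's left at the start.

How it is judged:
On the way, in this order (a step that is already met when the one before it is completed fails the run):
1. the collar is lowered over the nose, upright, without being home yet (z of collar in the frame of seat between 0.004 and 0.03 m and horizontal distance between collar and seat below 0.004 m and angle between collar's own z axis and vertical below 0.12 rad), for 0.1 s.
2. the collar, its keyways over the pins, is pushed home on the shoulder by the gripper (z of collar in the frame of seat between -0.002 and 0.002 m and horizontal distance between collar and seat below 0.003 m and angle between collar's own z axis and vertical below 0.07 rad and contact force between the fingers and collar above 3 N), for 0.3 s.
At the end, for the whole second after the job is handed in: The collar sits on the shoulder of the spindle head (underside within 2 mm of the seat in height and 3 mm sideways, tilt under 4 degrees), at rest, still held by the gripper's fingers with more than 3 N and so pushed home against the spring, through the last second (all of step 2 and linear speed of collar below 0.02 m/s); the arm keeps its last pose, push and grip.
It fails at once if one of the tools or bushings lying round about is pushed more than 3 cm (distance of any of hex_key, dial_indicator, micrometer, screwdriver, caliper, bushing_1, bushing_2 from where it was at the start of the episode above 0.03 m).
It also fails if it takes over 54 s, if anything falls off the work surface, if the arm or the gripper's body presses on something with over 40 N, if the wrist force passes 120 N, or if a joint passes its speed limit or range.

### The arm

A 7-joint arm with a two-finger parallel gripper is mounted at the origin on a cart in front of the work surface, level with it; the furniture and walls round the work are solid. World frame = base frame: x ahead of the robot, y to its left, z up, the work surface at z = 0. Lengths are in m, angles in rad, forces in N, time in s.
With the tool pointing down it reaches from about 0.4 to 0.85 m from the base axis. Payload 4.5 kg.
Tool frame: the origin (TCP) lies on the centre line of the jaws, within the pads' length; the fingertips stand 8 mm ahead of it and the grasp point (between the pads) lies 11 mm behind it; z points along the fingers, y is the line along which they close (so a half turn about z gives the same grasp; the last joint's range is limited). The gripper opens to 88 mm and grips with 3 to 60 N. Pads are 18 mm wide; open, the fingers measure 123 mm over their backs; the gripper's body (75 mm by 187 mm) begins 45 mm behind the grasp point.
Start: joints at [-1.284, 0.689, -0.195, 1.565, 0.157, 0.902, -0.215], TCP at [0.156, 0.605, 0.247] pointing down, gripper open.
Joint ranges: [-3.01, 3.01], [-0.46, 2.08], [-1.47, 1.51], [0.13, 2.56], [-1, 4.14], [0.04, 2.09], [-2.66, 2.66]. Speed limits (rad/s): [2.57, 2.57, 3.14, 3.14, 3.14, 3.14, 3.14].

### API

Orientations are given as a 3x3 rotation matrix whose columns are the frame's x, y, z axes.
In Python, from cell import manip gives the robot as it stands. The module is installed in compiled form; this text tells all that it offers.
- The arm moves only by the tool move_arm, never from a script. Its argument "steps" is one flat list of numbers, 6 for each row, row after row: the shift along the tool's x, y, z in mm, then the turn, a rotation vector about the tool's x, y, z in degrees. In form: [dx, dy, dz, wx, wy, wz, dx, dy, dz, wx, wy, wz, ...]. A call has 1 to 10 rows; each row is the pose to reach, as a shift and turn from the pose commanded when the call began, along the tool's axes at that moment; what a row does not reach only later rows make up. A row lasts 1/12 s, in which the tool goes at most 41.7 mm and 7.16 degrees, less where a joint would pass 70% of its speed; a pose out of reach is approached as far as the arm can. A call with a gripper value outside its range is refused whole. "fingers" is the opening, from -1 (shut) to 1 (fully open), set as the call begins (left out, the last holds). The fingers move at their own pace and stop on an object; "grip_force" is the grip in N (left out, the last holds). Time passes only in rows, so rows that repeat a pose let the fingers close. It gives the time, the measured TCP pose, the force, the opening and the grip force at its end, in the units of the state.
- manip.observe(): the state, without advancing time (a new reading comes with each control period).
- manip.read_camera(name): name is "scene" or "top" or "wrist"; returns the picture (420x560x3 uint8, red, green, blue); there is no depth.
- manip.camera_info(name): a dict with "fx", "fy", "cx", "cy" (pixels), "k1" (the pictures are not rectified: a ray, as slopes to the right and down, at radius r is drawn at 1 + k1 r^2 times it, then the intrinsics apply), "extrinsics" (4x4, takes a point from world to camera coordinates); the wrist camera has in their place "tool_from_camera" (4x4, takes a point from camera to tool coordinates, whose origin is the TCP and whose axes are the flange's). Camera axes: x right, y up, looking along -z (the intrinsics and any distortion apply to the point x, -y, -z); pixel columns grow to the right and rows downward; lengths in m; the calibration is good to about 2 mm. A picture is of the moment at which its call begins: read the wrist's pose just before it. camera_info takes no time and is no camera call.
- manip.hand_in(): hands the job in; it is judged then, once.
The state is a dict: "time": time; "joint_positions": joint angles; "qd": joint speeds; "joint_efforts": joint torques, N m; "ee_pos": TCP position; "orientation": TCP orientation; "wrist_force": force on the tool from outside, world axes, zero at the start; "torque": the same for the moment, N m; "finger_gap": finger opening in m; "grasp_force": force on a finger pad.
Only numpy, scipy, OpenCV 4.12 (cv2) and the standard library are available. Lean on these libraries where they do the work, as an engineer would, in place of code of your own. Each camera call takes 0.05 s, during which the arm holds its last target. There are 200 camera calls.

## Working session

There is one attempt and no reset: what is moved stays moved. The work goes in short steps, Python scripts to look and compute and a tool call to move; the robot and the scene stay as the last step left them, time stands still between calls to the robot, and variables do not carry over. Pictures are saved under pics/ and viewed, at most 10 in all, crops included, and the job is handed in when it is done.

Besides the shell and the picture viewer there is one more tool, called after "Request:" in YAML: its name, and indented under it one key for each argument. move_arm: Moves the arm, as the interface text tells. Its arguments: {"type":"object","properties":{"steps":{"type":"array","items":{"type":"number"}},"fingers":{"type":"number"},"grip_force":{"type":"number"}},"required":["steps"]}

```bash
mkdir -p pics
cat > h.py <<'E'
import numpy as np, cv2
from cell import manip
def ray(name,u,v,tool=None):
    c=manip.camera_info(name)
    x=(u-c["cx"])/c["fx"]; y=(v-c["cy"])/c["fy"]; a,b=x,y
    for _ in range(20):
        s=1+c["k1"]*(a*a+b*b); a,b=x/s,y/s
    d=np.array([a,-b,-1.])
    if name=="wrist":
        T=np.array(c["tool_from_camera"]); W=np.eye(4); W[:3,:3]=tool["orientation"]; W[:3,3]=tool["ee_pos"]; T=W@T
    else: T=np.linalg.inv(np.array(c["extrinsics"]))
    return T[:3,3],T[:3,:3]@d
def hit(name,u,v,z,tool=None):
    o,d=ray(name,u,v,tool); return (o+d*(z-o[2])/d[2]).round(4)
def proj(name,p,tool=None):
    c=manip.camera_info(name)
    if name=="wrist":
        W=np.eye(4); W[:3,:3]=tool["orientation"]; W[:3,3]=tool["ee_pos"]; E=np.linalg.inv(W@np.array(c["tool_from_camera"]))
    else: E=np.array(c["extrinsics"])
    q=E@np.append(p,1); a,b=q[0]/-q[2],-q[1]/-q[2]; s=1+c["k1"]*(a*a+b*b)
    return np.array([c["fx"]*a*s+c["cx"],c["fy"]*b*s+c["cy"]])
def snap(name,fn,crop=None,k=1):
    im=manip.read_camera(name)[:,:,::-1]; cv2.imwrite("raw_"+fn,im)
    if crop: x0,y0,x1,y1=crop; im=im[y0:y1,x0:x1]
    if k!=1: im=cv2.resize(im,None,fx=k,fy=k,interpolation=cv2.INTER_CUBIC)
    cv2.imwrite("pics/"+fn,im)
E
python3 - <<'E'
from h import *
s=manip.observe(); print(s)
snap("top","t1.png");snap("scene","s1.png")
for n in("top","scene","wrist"): print(n,manip.camera_info(n))
E
```

```text
{'time': 0.0, 'joint_positions': array([-1.28418169,  0.68995835, -0.19449934,  1.56634478,  0.15732433,
        0.90249274, -0.21509583]), 'qd': array([ 0.00226479, -0.00013606, -0.00031921,  0.0004945 , -0.00059799,
        0.00025301,  0.0008523 ]), 'joint_efforts': array([-5.95749498e-04, -5.27560079e+01, -1.26688991e+00, -1.53425449e+01,
       -5.26359561e-02,  6.65923784e-03,  1.64153626e-04]), 'ee_pos': array([0.15623822, 0.60452209, 0.24592545]), 'orientation': array([[-9.68235378e-01,  2.50040327e-01, -2.94453683e-04],
       [ 2.50040448e-01,  9.68233745e-01, -1.78608010e-03],
       [-1.61492061e-04, -1.80297128e-03, -9.99998362e-01]]), 'wrist_force': array([-0.15553857, -0.6592628 ,  0.60628033]), 'torque': array([-0.01572843,  0.05906741, -0.02199848]), 'grasp_force': 0.0, 'finger_gap': 0.08782709377355706}
top {'fx': 524.8933922742939, 'fy': 524.8933922742939, 'cx': 283.5550975469736, 'cy': 204.55737944560326, 'k1': 0.006132400640402969, 'extrinsics': array([[-0.00258007, -0.99998542, -0.0047427 ,  0.035081  ],
       [ 0.98795104, -0.00328287,  0.15473189, -0.51833887
[... 321 characters left out ...]
2,  0.48981305],
       [ 0.27456854, -0.56469508,  0.77828759, -0.19840904],
       [-0.3501411 ,  0.69511147,  0.62787042, -1.26279636],
       [ 0.        ,  0.        ,  0.        ,  1.        ]])}
wrist {'fx': 369.0835053312818, 'fy': 369.0835053312818, 'cx': 277.63219485588843, 'cy': 203.53172090485972, 'k1': 0.013793885307080292, 'tool_from_camera': array([[-6.43483112e-04,  9.56027676e-01,  2.93275756e-01,
         7.65940567e-02],
       [ 9.99999701e-01,  7.40837799e-04, -2.20879216e-04,
        -8.04244195e-05],
       [-4.28436409e-04,  2.93275526e-01, -9.56027867e-01,
        -1.38212211e-01],
       [ 0.00000000e+00,  0.00000000e+00,  0.00000000e+00,
         1.00000000e+00]])}
```

View pics/t1.png

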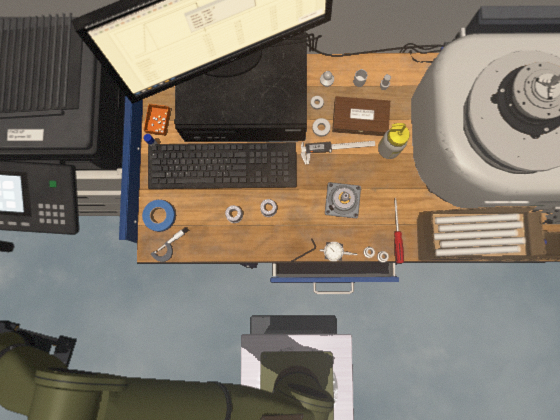

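View pics/s1.png

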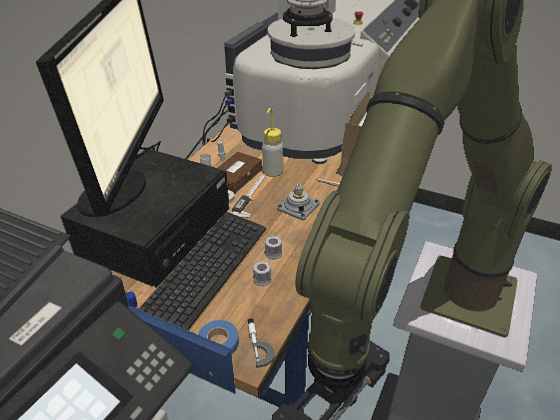

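Top view: candidates for the collar are the knurled rings at (233,213) and (269,207). The one at (233,213) is farther left (+y), so it fits. The spindle head is at (343,200). I'll confirm with one crop.

Run:
```python
from h import *
im=cv2.imread("raw_t1.png"); cv2.imwrite("pics/c1.png",cv2.resize(im[175:235,215:370],None,fx=5,fy=5,interpolation=cv2.INTER_CUBIC))
for u,v in((233,213),(269,207)): print(hit("top",u,v,.044))
print(hit("top",344,198,.084))
```

```text
[0.4935 0.1804 0.044 ]
[0.5108 0.0759 0.044 ]
[ 0.5299 -0.1382  0.084 ]
```

View pics/c1.png

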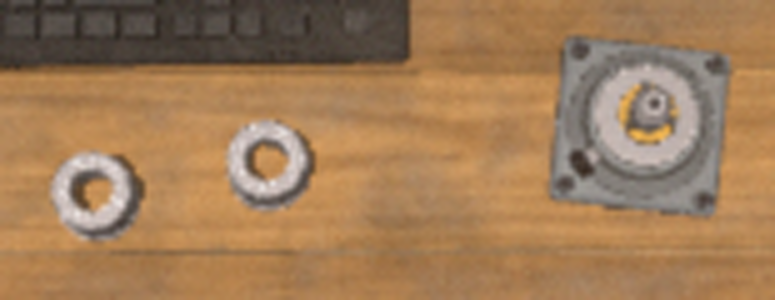

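The crop confirms the left ring, centre about (233.8,213.2), as the collar. The nose top is at about (346,195.6). Moving to hover above the collar.

Request:
move_arm:
  steps: [-20,-15,0,0,0,0,-50,-38,0,0,0,0,-82,-62,0,0,0,0,-114,-86,0,0,0,0,-146,-110,0,0,0,0,-178,-134,0,0,0,0,-210,-158,0,0,0,0,-242,-182,0,0,0,0,-274,-206,0,0,0,0,-306,-230,0,0,0,0]
  fingers: 1

```text
time: 0.93
ee_pos: [0.3958, 0.3041, 0.2466]
orientation: [[-0.968, 0.25, -0.0], [0.25, 0.968, -0.0], [0.0, -0.0, -1.0]]
wrist_force: [-0.1, 0.3, -0.3]
finger_gap: 0.0879
grasp_force: 0.0
```

Request:
move_arm:
  steps: [-30,-23,10,0,0,0,-60,-46,20,0,0,0,-90,-69,35,0,0,0,-115,-88,50,0,0,0,-126,-97,66,0,0,0,-126,-97,66,0,0,0,-126,-97,66,0,0,0]

```text
time: 1.52
ee_pos: [0.4922, 0.18, 0.18]
orientation: [[-0.968, 0.252, -0.002], [0.252, 0.968, -0.0], [0.002, -0.001, -1.0]]
wrist_force: [-0.6, -0.2, 0.6]
finger_gap: 0.088
grasp_force: 0.0
```

Run:
```python
from h import *
s=manip.observe(); print(s["time"],s["ee_pos"],s["joint_positions"].round(2),s["orientation"].round(4))
import pickle; pickle.dump(s,open("w1.pkl","wb"))
snap("wrist","w1.png")
c=proj("wrist",[.4935,.1804,.044],s); print(c)
```

```text
1.5167 [0.49220344 0.17999266 0.17998222] [-0.3   0.66 -0.23  1.93  0.26  0.58  0.62] [[-9.678e-01  2.517e-01 -2.400e-03]
 [ 2.517e-01  9.678e-01 -5.000e-04]
 [ 2.200e-03 -1.100e-03 -1.000e+00]]
[278.76728677 196.01280505]
```

View pics/w1.png

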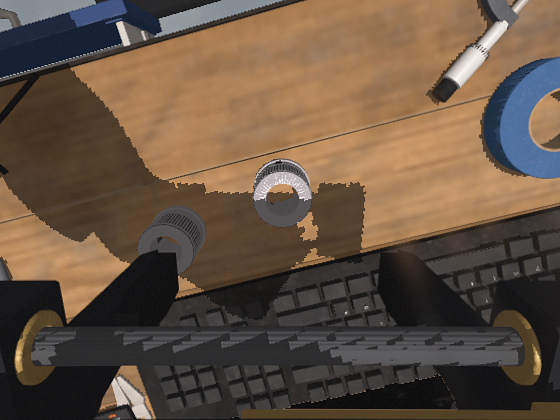

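Wrist view: the collar stands at about (282,198), the other one at (167,240) on the -y side, and the keyboard lies below. Enlarging to fit its top ring.

Run:
```python
from h import *
im=cv2.imread("raw_w1.png"); cv2.imwrite("pics/w1c.png",cv2.resize(im[150:240,235:335],None,fx=6,fy=6,interpolation=cv2.INTER_CUBIC))
```

```text
(no output)
```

View pics/w1c.png

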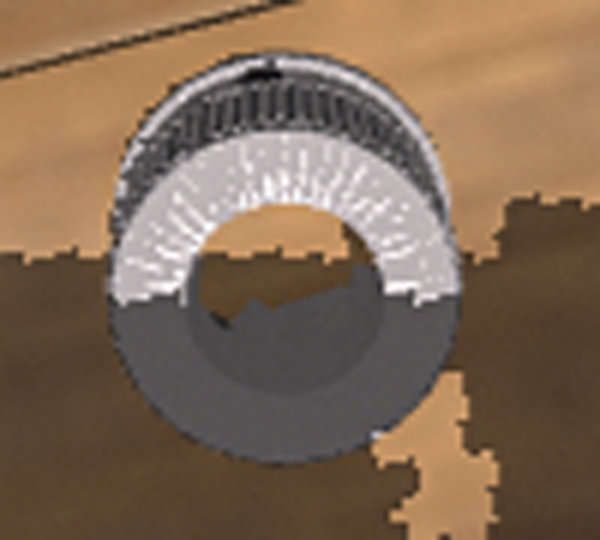

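Run:
```python
from h import *; import pickle
s=pickle.load(open("w1.pkl","rb")); p=hit("wrist",282.0,199.0,.044,s); print(p,hit("top",233.8,213.2,.044))
s=manip.observe();print(s["ee_pos"],s["orientation"].round(4)); print(1000*s["orientation"].T@(p-s["ee_pos"]))
```

```text
[0.4965 0.1822 0.044 ] [0.493  0.1781 0.044 ]
[0.49207307 0.18166528 0.18082365] [[-9.685e-01  2.492e-01 -1.000e-03]
 [ 2.492e-01  9.685e-01  1.000e-03]
 [ 1.200e-03  7.000e-04 -1.000e+00]]
[ -4.31838114   1.52298319 136.81969204]
```

Request:
move_arm:
  steps: [-3,2,20,0,0,0,-3,2,50,0,0,0,-3,2,80,0,0,0,-3,2,110,0,0,0,-3,2,135,0,0,0,-3,2,152,0,0,0,-3,2,160,0,0,0,-3,2,160,0,0,0,-3,2,160,0,0,0]

```text
time: 2.32
ee_pos: [0.4962, 0.1833, 0.0216]
orientation: [[-0.969, 0.248, 0.001], [0.248, 0.969, 0.001], [-0.0, 0.001, -1.0]]
wrist_force: [0.2, -0.6, 1.0]
finger_gap: 0.0882
grasp_force: 0.0
```

Request:
move_arm:
  steps: [0,0,0,0,0,0,0,0,0,0,0,0,0,0,0,0,0,0,0,0,0,0,0,0,0,0,0,0,0,0,0,0,0,0,0,0,0,0,0,0,0,0,0,0,0,0,0,0,0,0,0,0,0,0,0,0,0,0,0,0]
  fingers: -1
  grip_force: 30

```text
time: 3.15
ee_pos: [0.4963, 0.1818, 0.0208]
orientation: [[-0.968, 0.25, 0.0], [0.25, 0.968, 0.0], [-0.0, 0.0, -1.0]]
wrist_force: [0.4, 0.6, 3.1]
finger_gap: 0.0445
grasp_force: 30.0
```

Request:
move_arm:
  steps: [0,0,-15,0,0,0,0,0,-45,0,0,0,0,0,-80,0,0,0,0,0,-115,0,0,0,0,0,-145,0,0,0,-10,-18,-170,0,0,0,-25,-45,-180,0,0,0,-42,-75,-180,0,0,0,-59,-108,-180,0,0,0,-76,-141,-180,0,0,0]

```text
time: 3.98
ee_pos: [0.5342, 0.0246, 0.2007]
orientation: [[-0.968, 0.249, -0.001], [0.249, 0.968, -0.0], [0.001, -0.0, -1.0]]
wrist_force: [1.1, -0.1, -1.4]
finger_gap: 0.0448
grasp_force: 30.0
```

Request:
move_arm:
  steps: [-17,-33,0,0,0,0,-34,-66,0,0,0,0,-52,-99,0,0,0,0,-70,-130,0,0,0,0,-82,-152,0,0,0,0,-90,-164,0,0,0,0,-90,-164,0,0,0,0,-90,-164,0,0,0,0,-90,-164,0,0,0,0]

```text
time: 4.73
ee_pos: [0.5803, -0.1521, 0.2004]
orientation: [[-0.969, 0.247, -0.001], [0.247, 0.969, 0.002], [0.002, 0.002, -1.0]]
wrist_force: [1.0, 0.7, -1.6]
finger_gap: 0.0447
grasp_force: 30.0
```

Run:
```python
from h import *
s=manip.observe(); print(s["time"],s["ee_pos"],s["joint_positions"].round(2),s["orientation"].round(4),s["wrist_force"])
import pickle; pickle.dump(s,open("w2.pkl","wb"))
snap("wrist","w2.png",(180,60,400,225),3.6)
snap("wrist","w2f.png")
print(hit("top",346,195.6,.084))
```

```text
4.7333 [ 0.58026953 -0.1520562   0.20044274] [ 0.37  0.72 -0.33  1.69  0.3   0.78  1.22] [[-0.969   0.2469 -0.001 ]
 [ 0.2469  0.969   0.0024]
 [ 0.0016  0.0021 -1.    ]] [ 0.97597315  0.71923555 -1.62020847]
[ 0.5368 -0.144   0.084 ]
```

View pics/w2f.png

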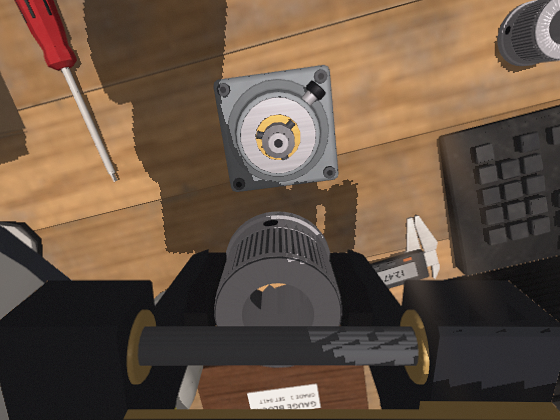

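The nose top is at about (278,143), with pins dividing the brass ring round it; the held collar's top rim is centred at about (279,300). Enlarging both.

Run:
```python
from h import *
im=cv2.imread("raw_w2f.png")
a=cv2.resize(im[113:173,238:318],None,fx=5,fy=5,interpolation=cv2.INTER_CUBIC)   #400x300
b=cv2.resize(im[205:330,208:350],None,fx=2.8,fy=2.8,interpolation=cv2.INTER_CUBIC) 
o=np.zeros((600,800,3),np.uint8); o=np.zeros((350,800,3),np.uint8); o[:300,:400]=a; o[:b.shape[0],400:400+b.shape[1]]=b[:350,:400]
cv2.imwrite("pics/w2c.png",o)
```

```text
(no output)
```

View pics/w2c.png

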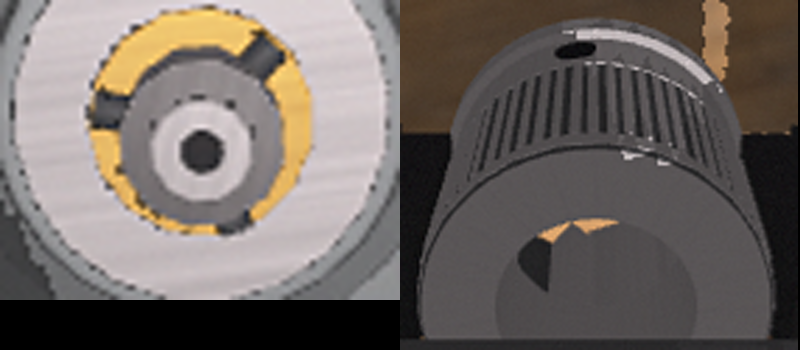

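Run:
```python
from h import *; import pickle
s=pickle.load(open("w2.pkl","rb"))
n=hit("wrist",278.2,142.8,.084,s); R=s["orientation"]
print("nose",n,"tool",1000*R.T@(n-s["ee_pos"]))
e=dict(ee_pos=np.zeros(3),orientation=np.eye(3))
for u,v in((278.1,257.2),(278.1,283.3),(208+20/2.8,310),(208+375/2.8,310)): print(1000*hit("wrist",u,v,-.0235,e))
```

```text
nose [ 0.5395 -0.141   0.084 ] tool [ 42.05036341   0.40844802 116.51139851]
[ 22.3   0.1 -23.5]
[ 12.4   0.1 -23.5]
[  1.8 -22.3 -23.5]
[  1.7  22.8 -23.5]
```

The collar centre sits at tool (0,0) and the nose at tool (42,0). Shifting over it and lowering past the taper.

Request:
move_arm:
  steps: [15,0,0,0,0,0,35,0,0,0,0,0,42,0,10,0,0,0,42,0,35,0,0,0,42,0,60,0,0,0,42,0,80,0,0,0,42,0,90,0,0,0,42,0,95,0,0,0,42,0,99,0,0,0,42,0,101,0,0,0]

```text
time: 5.67
ee_pos: [0.5406, -0.1441, 0.1]
orientation: [[-0.968, 0.249, 0.001], [0.249, 0.968, 0.0], [-0.001, 0.0, -1.0]]
wrist_force: [-0.2, 0.1, -1.7]
finger_gap: 0.0445
grasp_force: 30.0
```

Request:
move_arm:
  steps: [0,0,2,0,0,0,0,0,4,0,0,0,0,0,6,0,0,0,0,0,7,0,0,0,0,0,7,0,0,0]

```text
time: 6.08
ee_pos: [0.5399, -0.1425, 0.0929]
orientation: [[-0.969, 0.249, 0.0], [0.249, 0.969, 0.003], [0.001, 0.002, -1.0]]
wrist_force: [-0.9, 5.7, -1.1]
finger_gap: 0.0443
grasp_force: 30.0
```

Request:
move_arm:
  steps: [0,0.6,0,0,0,0,0,0.6,2,0,0,0,0,0.6,4,0,0,0,0,0.6,5,0,0,0,0,0.6,5,0,0,0]

```text
time: 6.5
ee_pos: [0.5396, -0.1426, 0.0877]
orientation: [[-0.968, 0.249, -0.001], [0.249, 0.968, 0.002], [0.001, 0.001, -1.0]]
wrist_force: [-1.3, 5.9, 0.4]
finger_gap: 0.0447
grasp_force: 30.0
```

Request:
move_arm:
  steps: [0,0.5,0,0,0,0,0,1,1,0,0,0,0,1,3,0,0,0,0,1,4,0,0,0,0,1,4,0,0,0]

```text
time: 6.92
ee_pos: [0.5398, -0.1424, 0.0835]
orientation: [[-0.968, 0.25, -0.001], [0.25, 0.968, 0.001], [0.001, 0.0, -1.0]]
wrist_force: [-3.2, 5.2, -0.7]
finger_gap: 0.0447
grasp_force: 30.0
```

Request:
move_arm:
  steps: [1,1,0,0,0,0,1.5,1.5,0,0,0,0,1.5,1.5,0,0,0,0,1.5,1.5,0,0,0,0]

```text
time: 7.25
ee_pos: [0.5396, -0.1422, 0.0837]
orientation: [[-0.968, 0.251, 0.001], [0.251, 0.968, -0.001], [-0.001, -0.001, -1.0]]
wrist_force: [-0.8, 0.3, -3.3]
finger_gap: 0.0446
grasp_force: 30.0
```

Request:
move_arm:
  steps: [0,0,1,0,0,0,0,0,2,0,0,0,0,0,3,0,0,0,0,0,4,0,0,0,0,0,4,0,0,0]

```text
time: 7.67
ee_pos: [0.54, -0.1419, 0.0811]
orientation: [[-0.968, 0.251, 0.002], [0.251, 0.968, -0.001], [-0.002, -0.001, -1.0]]
wrist_force: [-1.9, 0.5, 11.3]
finger_gap: 0.0447
grasp_force: 30.0
```

Run:
```python
from h import *
s=manip.observe(); print(s["time"],s["ee_pos"],s["joint_positions"].round(2),s["wrist_force"])
```

```text
7.6667 [ 0.54003703 -0.14185824  0.08112294] [ 0.3   0.86 -0.22  1.89  0.4   0.43  1.11] [-1.94042373  0.45910805 11.28859292]
```

Request:
move_arm:
  steps: [0,0,0,0,0,-4,0,0,0,0,0,-8,0,0,0,0,0,-12,0,0,0,0,0,-12]

```text
time: 8.0
ee_pos: [0.5408, -0.1411, 0.0811]
orientation: [[-0.999, 0.04, 0.004], [0.04, 0.999, -0.0], [-0.004, 0.0, -1.0]]
wrist_force: [-1.1, 0.9, 9.8]
finger_gap: 0.0448
grasp_force: 30.0
```

Run:
```python
from h import *
s=manip.observe(); print(s["time"],s["ee_pos"],s["joint_positions"].round(2),s["wrist_force"],s["torque"])
```

```text
8.0 [ 0.54080797 -0.14112537  0.08114768] [ 0.33  0.86 -0.27  1.89  0.48  0.45  1.25] [-1.14824355  0.90002456  9.80602163] [0.22224665 0.23722865 0.04011707]
```

Request:
move_arm:
  steps: [0,0,0,0,0,6,0,0,0,0,0,12,0,0,0,0,0,16,0,0,0,0,0,20,0,0,0,0,0,24,0,0,0,0,0,24]

```text
time: 8.5
ee_pos: [0.5404, -0.1417, 0.0811]
orientation: [[-0.894, 0.449, 0.003], [0.449, 0.894, -0.001], [-0.003, 0.0, -1.0]]
wrist_force: [-1.4, 1.7, 10.2]
finger_gap: 0.0446
grasp_force: 30.0
```

Request:
move_arm:
  steps: [0,0,0,0,0,4,0,0,0,0,0,8,0,0,0,0,0,12,0,0,0,0,0,12]

```text
time: 8.83
ee_pos: [0.5403, -0.1415, 0.081]
orientation: [[-0.781, 0.625, 0.002], [0.625, 0.781, -0.001], [-0.002, 0.001, -1.0]]
wrist_force: [-2.0, 1.0, 8.7]
finger_gap: 0.0443
grasp_force: 30.0
```

Request:
move_arm:
  steps: [0,0,0.5,0,0,4,0,0,0.5,0,0,8,0,0,0.5,0,0,12,0,0,0.5,0,0,12]

```text
time: 9.17
ee_pos: [0.5403, -0.1417, 0.0809]
orientation: [[-0.634, 0.774, 0.003], [0.774, 0.634, -0.001], [-0.003, 0.001, -1.0]]
wrist_force: [-1.8, 0.2, 12.8]
finger_gap: 0.0445
grasp_force: 30.0
```

Request:
move_arm:
  steps: [0,0,0,0,0,4,0,0,0,0,0,8,0,0,0,0,0,12,0,0,0,0,0,12]

```text
time: 9.5
ee_pos: [0.54, -0.1409, 0.0796]
orientation: [[-0.461, 0.888, 0.001], [0.888, 0.461, 0.0], [-0.001, 0.001, -1.0]]
wrist_force: [0.3, 1.3, 2.1]
finger_gap: 0.0445
grasp_force: 30.0
```

It has dropped over the pins: the force fell and z is below the resting level. Lowering.

Request:
move_arm:
  steps: [0,0,1,0,0,0,0,0,2.5,0,0,0,0,0,4,0,0,0,0,0,5,0,0,0,0,0,5,0,0,0]

```text
time: 9.92
ee_pos: [0.5401, -0.1406, 0.0753]
orientation: [[-0.463, 0.886, 0.002], [0.886, 0.463, 0.001], [-0.0, 0.002, -1.0]]
wrist_force: [-0.7, 3.4, 7.7]
finger_gap: 0.0448
grasp_force: 30.0
```

Request:
move_arm:
  steps: [0,0,0,0,0,2,0,0,0,0,0,4,0,0,0,0,0,4,0,0,0,0,0,4]

```text
time: 10.25
ee_pos: [0.5399, -0.141, 0.074]
orientation: [[-0.4, 0.916, 0.001], [0.916, 0.4, 0.0], [-0.0, 0.001, -1.0]]
wrist_force: [1.0, 1.2, -1.0]
finger_gap: 0.0449
grasp_force: 30.0
```

Run:
```python
from h import *
s=manip.observe(); print(s["time"],s["ee_pos"],s["joint_positions"].round(2),s["wrist_force"],s["torque"])
```

```text
10.25 [ 0.53986174 -0.14100087  0.07399995] [ 0.18  0.86 -0.02  1.9   0.03  0.38  0.55] [ 1.02830969  1.24654244 -1.01544331] [ 0.29852465 -0.25028581 -0.05872361]
```

Request:
move_arm:
  steps: [0,0,2,0,0,0,0,0,4,0,0,0,0,0,6,0,0,0,0,0,8,0,0,0,0,0,10,0,0,0,0,0,11.5,0,0,0,0,0,13,0,0,0,0,0,13,0,0,0,0,0,13,0,0,0]
  grip_force: 45

```text
time: 11.0
ee_pos: [0.54, -0.1412, 0.0647]
orientation: [[-0.399, 0.917, 0.003], [0.917, 0.399, -0.0], [-0.001, 0.002, -1.0]]
wrist_force: [-3.8, 4.1, 34.2]
finger_gap: 0.044
grasp_force: 45.0
```

Run:
```python
from h import *
s=manip.observe(); print(s["ee_pos"],s["wrist_force"],s["torque"],s["grasp_force"])
p=proj("scene",[.54,-.141,.05]); print(p); x,y=p.astype(int)
snap("scene","s2.png",(x-50,y-40,x+50,y+35),8)
```

```text
[ 0.54001352 -0.14117965  0.06468568] [-3.84763596  4.08648042 34.20281022] [ 0.68695697  1.14705492 -0.0411281 ] 45.00571476208734
[297.96085188 193.93124322]
```

View pics/s2.png

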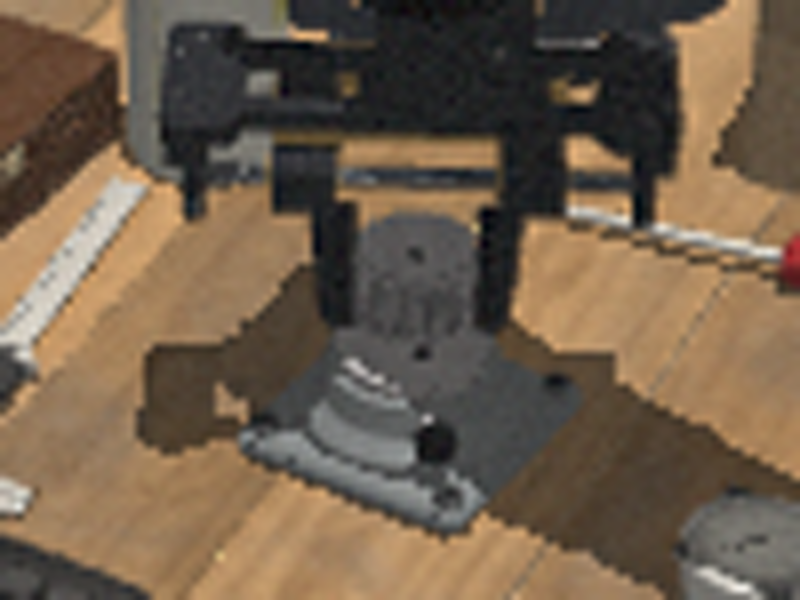

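The collar shows no gap to the shoulder: it hit a hard stop at the expected height, TCP 64.7 mm against about 64.2. I'll ease the push slightly, keeping a good margin over the 10 N spring.

Request:
move_arm:
  steps: [0,0,-0.8,0,0,0,0,0,-0.8,0,0,0,0,0,-0.8,0,0,0,0,0,-0.8,0,0,0,0,0,-0.8,0,0,0,0,0,-0.8,0,0,0]

```text
time: 11.55
ee_pos: [0.54, -0.1411, 0.0647]
orientation: [[-0.4, 0.917, 0.002], [0.917, 0.4, -0.0], [-0.001, 0.002, -1.0]]
wrist_force: [-4.0, 3.2, 26.8]
finger_gap: 0.0447
grasp_force: 45.0
```

```bash
python3 -c "
from cell import manip
print(manip.hand_in())"
```

```text
the job is handed in; nothing more can be done
None
```

The collar is on the spindle nose, its keyways over the pins, and the gripper is holding it down on the shoulder with about 27 N; I handed the job in that way at about 11.6 s, and the hand-in gave no verdict.

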